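Tag out the gauge tester and hold its guard open

ROBOT

A 6-joint arm with a two-finger parallel gripper is mounted at the origin on the work surface. World frame = base frame: x ahead of the robot, y to its left, z up, the work surface at z = 0. Lengths are in m, angles in rad, forces in N, time in s.
With the tool pointing down it reaches from about 0.375 to 0.9 m from the base axis. Payload 3.1 kg.
Tool frame: the origin (TCP) lies on the centre line of the jaws, within the pads' length; the fingertips stand 25 mm ahead of it and the grasp point (between the pads) lies 6 mm ahead of it (manip.tip_extent is the distance from the TCP to the fingertips, in m); z points along the fingers, y is the line along which they close (so a half turn about z gives the same grasp; the last joint's range is limited). The gripper opens to 85 mm and grips with 20 to 120 N. Pads are 22 mm wide; open, the fingers measure 114 mm over their backs; the gripper's body (76 mm by 85 mm) begins 54 mm behind the grasp point. The pads swing forward as they close: fully open they stand 13 mm farther back than shut.
Start: joints at [-0.178, 0.527, 1.433, -0, 1.181, -0.178], TCP at [0.625, 0, 0.256] pointing down, gripper open.
Joint ranges: [-3.08, 3.08], [-0.75, 2.2], [0.22, 2.44], [-1.43, 4.57], [0, 2.65], [-2.85, 2.85]. Speed limits (rad/s): [2.79, 2.79, 3.14, 3.14, 3.14, 3.14].

INTERFACE

Orientations are given as a unit quaternion [x, y, z, w].
In Python, from station import readout, imaging, order, manip gives the robot as it stands.
- The arm moves only by the tool move_arm, never from a script. Its argument "rows" is a list of rows, each a list of 7 numbers: the turn, a rotation vector about the tool's x, y, z in degrees, then the shift along the tool's x, y, z in mm, then the closure, from 0 (fully open) to 1 (shut). A call has 1 to 12 rows; each row is the pose to reach, as a shift and turn from the pose commanded when the call began, along the tool's axes at that moment; what a row does not reach only later rows make up. A row lasts 1/12 s, in which the tool goes at most 41.7 mm and 7.16 degrees, less where a joint would pass 70% of its speed; a pose out of reach is approached as far as the arm can. A call with a gripper value outside its range is refused whole. The fingers move at their own pace and stop on an object; "squeeze" is the grip in N (left out, the last holds). Time passes only in rows, so rows that repeat a pose let the fingers close. It gives the time, the measured TCP pose, the force, the opening and the grip force at its end, in the units of the state.
- readout.sense(): the state, without advancing time (a new reading comes with each control period).
- imaging.snapshot(name): name is "scene" or "side" or "wrist"; returns a dict with "img" (480x640x3 uint8, red, green, blue), "z_map" (480x640 float32, m along the optical axis (not along the pixel's ray), 0 where there is no reading), "fovy" (degrees; the focal length in pixels is half the picture's height over the tangent of half this angle, whatever the lens; pixels are square), "cx", "cy" (the principal point, pixels), "rvec" (rotation vector, rad) and "tvec" (3), from world to camera coordinates, as OpenCV has them. Camera axes: x right, y down, z forward; pixel columns grow to the right and rows downward; lengths in m; the calibration is good to about 2 mm. A picture is of the moment at which its call begins.
- order.sign_off(): hands the job in; it is judged then, once.
The state is a dict: "t": time; "q": joint angles; "qd": joint speeds; "tau": joint torques, N m; "tcp_pos": TCP position; "tool_rot": TCP orientation; "force": force on the tool from outside, world axes, zero at the start; "ft_torque": the same for the moment, N m; "finger_gap": opening from 0.0 (shut) to 1.0 (fully open); "gripper_force": force on a finger pad.
Only numpy, scipy, OpenCV 4.12 (cv2) and the standard library are available. Lean on these libraries where they do the work, as an engineer would, in place of code of your own. Each camera call takes 0.05 s, during which the arm holds its last target. There are 200 camera calls.

TASK

A colleague needs to get at the gauge inside the tester. First hang the red tag by its eye on the upright pin of the tag post, so that it lies flat on the post's shoulder, and let go of it; only then lift the tester's yellow guard by its black bar and hold it open at 60 degrees from shut. The guard falls shut if let go, so finish while still holding it there in the gripper, and leave the other things on the bench where they are.

Things in the scene. Friction and masses are not known exactly. Their poses are not given: they have to be found in the camera images.
- tag: red flat tag lying on the bench, 6 mm thick, about 40 g: a round eye plate 60 mm across with a 24 mm hole, and a straight tail 24 mm wide that runs from the eye plate along the tag's +x axis to 72 mm from the hole's centre. Origin: hole centre, at the underside; z up. Easily pinched across the tail (white label on top), 52 mm from the hole's centre
- tag_post: fixed steel tag stand: round foot 72 mm across, round shoulder plate 64 mm across whose top is 50 mm above the bench, and on it an upright pin of 12 mm diameter that ends, tapered, 88 mm above the bench. Origin: on the pin's axis at bench height
- post_seat (a point): point on the pin's axis at the top of the shoulder plate, 50 mm above the bench, where the tag's underside comes to lie
- tester: fixed light grey steel box, open on top, 215 mm deep (its x), 260 mm wide (its y), 90 mm high, with a gauge inside and the guard on top. Origin: centre of the underside; its -x side, with the guard's bar in front of it, faces the robot
- guard (a joint): opening angle of the guard in rad: 0 shut (flat on the tester), grows as its front edge rises, stop at 1.45; no spring and no catch, it falls shut by its weight (about 0.25 to 0.5 kg with the bar) from any angle
- guard_hinge (a point): middle of the guard's hinge line, 67.5 mm behind the tester's centre (tester +x), 91 mm above the bench. The hinge line is parallel to the tester's y axis. The guard is a yellow frame with a clear pane, 165 mm from hinge to front edge, 250 mm wide, 8 mm thick
- guard_bar (a point): the guard's handle: black round bar 14 mm thick, 124 mm long, parallel to the hinge line, on two thin arms at its ends. The point is the middle of the bar; guard shut, it is 210 mm from the hinge line towards tester -x and 15 mm above it (106 mm above the bench), 45 mm before the guard's front edge, 35 mm before the tester's front. Pinched from above, it can turn between the fingers
- reference_gauge: fixed: yellow round gauge on a stand, 90 mm across, 157 mm tall, foot 72 mm across; not part of the job. It and the tag post are to the left and right of the tester, either way round. Origin: under its centre
- jar: small white plastic screw-top jar, 48 mm across, 85 mm tall, loose, standing; origin under its centre; leave alone
- adaptor: small brass pipe adaptor, 32 mm across, 32 mm tall, loose, standing; origin under its centre; leave alone
- tape_roll: white roll of tape lying flat, 110 mm across, 45 mm tall, loose; origin under its centre; leave alone
- spanner: loose steel open-ended spanner lying flat on the left of the bench; leave alone
- loose_gauge: loose black dial gauge lying face up, 100 mm across, 28 mm thick, on the left; origin under its centre; leave alone
Things that resemble listed ones, but are neither listed nor needed, are in the scene too. Of the things like the tag, leave any that is brown; of the rest the larger one is meant. Leave any blue look-alike of the tag_post alone.

How it is judged:
By the outcome, as a careful person would: the job done as asked, in the order asked, and still so for the second after the job is handed in, while the arm keeps its last pose, push and grip.
It also fails if it takes over 64 s, if anything falls off the work surface, if the arm or the gripper's body presses on something with over 40 N, if the wrist force passes 120 N, or if a joint passes its speed limit or range.

## Working session

There is one attempt and no reset: what is moved stays moved. The work goes in short steps, Python scripts to look and compute and a tool call to move; the robot and the scene stay as the last step left them, time stands still between calls to the robot, and variables do not carry over. Pictures are saved under pics/ and viewed, at most 10 in all, crops included, and the job is handed in when it is done.

Besides the shell and the picture viewer there is one more tool, called after ">>>" as name(argument=value, ...) on one line, values as JSON. move_arm: Moves the arm, as the interface text tells. Its arguments: {"type":"object","properties":{"rows":{"type":"array"},"squeeze":{"type":"number"}},"required":["rows"]}

```bash
mkdir -p pics; cat > h.py <<'E'
import numpy as np, cv2
from station import readout, imaging, order, manip
from scipy.spatial.transform import Rotation as R
def snap(n):
    s=imaging.snapshot(n); s['R']=cv2.Rodrigues(np.array(s['rvec'],float))[0]; s['t']=np.array(s['tvec'],float).ravel()
    s['f']=240/np.tan(np.radians(s['fovy'])/2); return s
def save(s,n): cv2.imwrite('pics/'+n,s['img'][:,:,::-1])
def ray(s,u,v):
    d=s['R'].T@np.array([(u-s['cx'])/s['f'],(v-s['cy'])/s['f'],1]); return -s['R'].T@s['t'],d
def onz(s,u,v,z):
    c,d=ray(s,u,v); return c+d*(z-c[2])/d[2]
def cloud(s):
    v,u=np.mgrid[0:480,0:640]; z=s['z_map'].astype(float)
    p=np.stack([(u-s['cx'])/s['f']*z,(v-s['cy'])/s['f']*z,z],-1)
    return (p-s['t'])@s['R']
def tri(a,pa,b,pb):
    c1,d1=ray(a,*pa);c2,d2=ray(b,*pb)
    A=np.stack([d1,-d2],1);k=np.linalg.lstsq(A,c2-c1,rcond=None)[0]
    p,q=c1+k[0]*d1,c2+k[1]*d2; return (p+q)/2,np.linalg.norm(p-q)
def blobs(s,lo,hi,amin=60):
    h=cv2.cvtColor(s['img'],cv2.COLOR_RGB2HSV); m=cv2.inRange(h,np.array(lo),np.array(hi))
    if lo[0]==0 and hi[0]<12: m|=cv2.inRange(h,np.array([172,lo[1],lo[2]]),np.array([180,hi[1],hi[2]]))
    n,l,st,c=cv2.connectedComponentsWithStats(m); return [(st[i],c[i],l==i) for i in range(1,n) if st[i][4]>=amin]
E
python3 - <<'E'
from h import *
for n in('scene','side','wrist'):
    s=snap(n);save(s,n+'0.png');print(n,s['fovy'],-s['R'].T@s['t'],s['R'][2], (s['z_map']>0).mean(),s['cx'],s['cy'])
r=readout.sense();print(r['tcp_pos'],r['tool_rot'],r['finger_gap'],manip.tip_extent)
E
```

```text
scene 45.912524171880555 [1.18126319 0.81435957 1.38159802] [-0.37612673 -0.48286407 -0.790804  ] 0.9958365885416667 325.0376353841198 239.49303066084437
side 47.68900772374143 [-0.02174751  1.05897077  0.76811258] [ 0.4258489  -0.75527584 -0.49820791] 0.9959993489583333 320.33865935660936 231.80220608667872
wrist 58.952318474708676 [0.62536752 0.07811706 0.37211513] [-0.00177335 -0.30329464 -0.95289518] 0.996171875 324.01431811434196 238.79903760415525
[6.24500827e-01 1.19237529e-04 2.55550405e-01] [ 7.07104707e-01  7.07108358e-01 -4.76745098e-04 -6.89165157e-04] 1.0001738772249453 0.025
```

View pics/scene0.png

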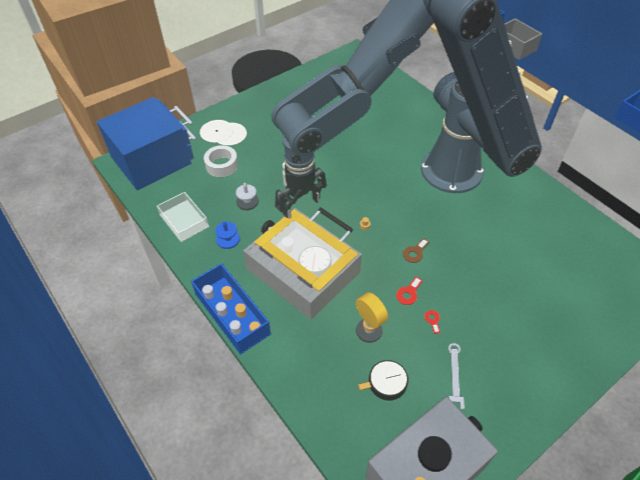

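View pics/side0.png

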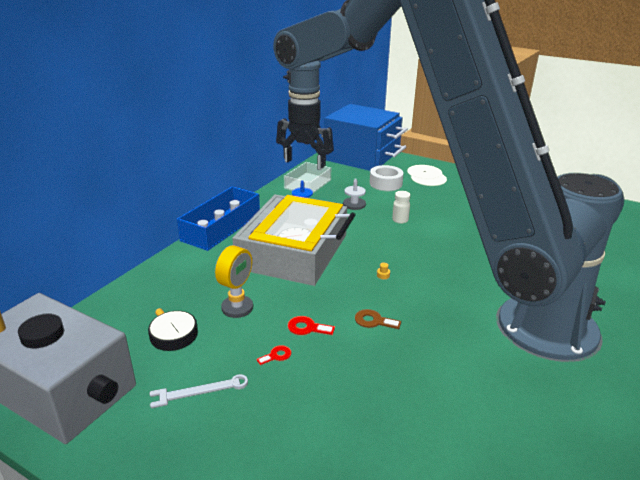

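The scene view shows the large red tag at (407,295) with its label at (416,283), and the small red one at (432,318). The grey post is at (246,195), with the blue look-alike at (227,235). The tester is at (302,260) with its bar at (332,221), and the adaptor is at (365,224). In the side view the tag is at (300,326), the post at (354,190), the bar at (345,226) and the jar at (401,207).

```bash
python3 - <<'E'
from h import *
S={n:snap(n) for n in('scene','side')}
C={n:cloud(S[n]) for n in S}
np.set_printoptions(precision=4,suppress=True)
tag={}
for n,s in S.items():
    print(n,'RED')
    for st,c,m in blobs(s,[0,170,100],[7,255,255]):
        # hole centre: largest inner contour
        cs,hi=cv2.findContours(m.astype(np.uint8),cv2.RETR_CCOMP,cv2.CHAIN_APPROX_NONE)
        holes=[x for x,hh in zip(cs,hi[0]) if hh[3]>=0 and cv2.contourArea(x)>8]
        for x in holes:
            M=cv2.moments(x);p=(M['m10']/M['m00'],M['m01']/M['m00'])
            print(st,'hole',p,onz(s,*p,.006),cv2.contourArea(x)); tag.setdefault(n,[]).append(p)
        print(st,'red pts z med',np.median(C[n][m],0))
    # white label close to tag
    h=cv2.cvtColor(s['img'],cv2.COLOR_RGB2HSV)
    x0,y0,x1,y1=(400,270,430,300) if n=='scene' else (308,318,340,338)
    m=np.zeros((480,640),bool);m[y0:y1,x0:x1]=((h[...,1]<60)&(h[...,2]>170))[y0:y1,x0:x1]
    v,u=np.nonzero(m);print('label',len(u),u.mean(),v.mean(),onz(s,u.mean(),v.mean(),.006)); tag.setdefault('l'+n,(u.mean(),v.mean()))
    print('YEL')
    for st,c,m in blobs(s,[20,120,120],[32,255,255],300):
        print(st,c,np.median(C[n][m],0))
    c=C[n]
    # post: points in the image box, by height
    x0,y0,x1,y1=(228,175,264,212) if n=='scene' else (338,172,372,212)
    b=c[y0:y1,x0:x1].reshape(-1,3);
    for a,e in((.065,.095),(.044,.056),(.005,.03)):
        q=b[(b[:,2]>a)&(b[:,2]<e)]
        if len(q): print('post',a,len(q),q.mean(0),(q.min(0)+q.max(0))/2,q.max(0)-q.min(0))
    # bar: dark pixels
    x0,y0,x1,y1=(300,200,360,240) if n=='scene' else (325,205,362,245)
    dk=(h[...,2]<60)[y0:y1,x0:x1]; b=c[y0:y1,x0:x1][dk]; b=b[(b[:,2]>.09)&(b[:,2]<.13)]
    if len(b):print('bar',len(b),b.mean(0),b.min(0),b.max(0))
for i in tag['scene']:
    for j in tag['side']:
        print('tri',i,j,tri(S['scene'],i,S['side'],j))
print('label',tri(S['scene'],tag['lscene'],S['side'],tag['lside']))
for n in S:
    x0,y0,x1,y1=(200,130,290,260) if n=='scene' else (280,150,360,215)
    cv2.imwrite(f'pics/c_{n}.png',cv2.resize(S[n]['img'][y0:y1,x0:x1,::-1],None,fx=4,fy=4,interpolation=cv2.INTER_CUBIC))
E
python3 -c "
import cv2,numpy as np
a=cv2.imread('pics/c_scene.png');b=cv2.imread('pics/c_side.png')
H=max(a.shape[0],b.shape[0]);p=lambda i:np.pad(i,((0,H-i.shape[0]),(0,0),(0,0)))
cv2.imwrite('pics/c.png',np.hstack([p(a),p(b)]))"
```

```text
scene RED
[397 281  25  23 235] hole (406.1447028423772, 295.10594315245476) [0.4671 0.2747 0.006 ] 64.5
[397 281  25  23 235] red pts z med [0.4634 0.2724 0.0063]
[425 311  14  14 109] hole (431.53409090909093, 316.4318181818182) [0.4589 0.3692 0.006 ] 44.0
[425 311  14  14 109] red pts z med [0.4601 0.3701 0.004 ]
label 41 415.5121951219512 282.2682926829268 [0.4158 0.2592 0.006 ]
YEL
[ 255  210  103   81 2091] [306.2482 250.0445] [0.6435 0.0332 0.0991]
[356 292  32  38 759] [371.5231 309.6522] [0.6373 0.3031 0.1377]
post 0.065 23 [ 0.6296 -0.3018  0.0778] [ 0.6304 -0.3016  0.0777] [0.0112 0.0139 0.0252]
post 0.044 214 [ 0.6293 -0.3015  0.0501] [ 0.629  -0.3039  0.0501] [0.0636 0.0681 0.0116]
post 0.005 261 [ 0.6279 -0.3082  0.0096] [ 0.6104 -0.3474  0.0138] [0.1691 0.1908 0.0174]
side RED
[288 316  47  19 430] hole (301.02985074626866, 324.7562189054726) [0.4642 0.2763 0.006 ] 67.0
[288 316  47  19 430] red pts z med [0.4561 0.2742 0.0075]
[257 346  34  19 244] hole (280.59386973180074, 352.5095785440613) [0.4541 0.3716 0.006 ] 43.5
[257 346  34  19 244] red pts z med [0.4588 0.37
[... 553 characters left out ...]
0.0596 0.1171]
tri (406.1447028423772, 295.10594315245476) (301.02985074626866, 324.7562189054726) (array([0.4658, 0.2737, 0.0034]), np.float64(8.494522984326596e-05))
tri (406.1447028423772, 295.10594315245476) (280.59386973180074, 352.5095785440613) (array([ 0.4726,  0.2978, -0.0261]), np.float64(0.07226516862791196))
tri (431.53409090909093, 316.4318181818182) (301.02985074626866, 324.7562189054726) (array([0.4505, 0.3482, 0.0352]), np.float64(0.0673672528775647))
tri (431.53409090909093, 316.4318181818182) (280.59386973180074, 352.5095785440613) (array([0.4567, 0.3679, 0.0018]), np.float64(4.9068462166549346e-05))
label (array([0.4159, 0.2592, 0.0063]), np.float64(9.377532033962511e-05))
```

View pics/c.png

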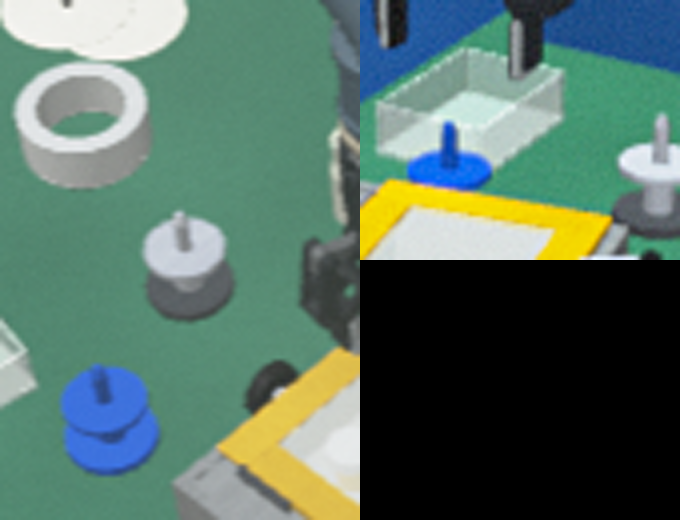

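The crop shows the grey post's pin tip at about (245,184) in the scene view and (355,179) in the side view, with nothing on its shoulder.

```bash
cat >> h.py <<'E'
def goto(pos,ydir_deg=None,rot=None):
    "tool-frame shift/turn from present measured pose to pos, tool down with tool y at world angle ydir"
    r=readout.sense();p=np.array(r['tcp_pos']);q=R.from_quat(r['tool_rot'])
    if rot is None:
        a=np.radians(ydir_deg);y=np.array([np.cos(a),np.sin(a),0]);z=np.array([0,0,-1.]);rot=R.from_matrix(np.stack([np.cross(y,z),y,z],1))
    rv=(q.inv()*rot).as_rotvec(degrees=True); sh=q.inv().apply(np.array(pos)-p)*1000
    print('turn',rv.round(2),'shift',sh.round(1),'tcp',p.round(4))
E
python3 - <<'E'
from h import *
np.set_printoptions(precision=4,suppress=True)
a,b=snap('scene'),snap('side')
print('pin tip',tri(a,(245,184),b,(355.3,179)))
for n,s,bx in(('jar',b,(392,190,412,224)),('adapt',b,(374,258,394,282)),('adapt',a,(356,214,374,232)),('brown',b,(354,308,402,330))):
    c=cloud(s)[bx[1]:bx[3],bx[0]:bx[2]].reshape(-1,3);c=c[c[:,2]>(.01 if n!='brown' else .003)];print(n,(c.min(0)+c.max(0))/2,c.max(0))
c=cloud(b);h=cv2.cvtColor(b['img'],cv2.COLOR_RGB2HSV)
m=(h[...,2]<70)&(c[...,2]>.103)&(c[...,2]<.122)&(abs(c[...,0]-.5)<.05)&(abs(c[...,1])<.09)
p=c[m];mu=p.mean(0);v=np.linalg.svd(p-mu)[2][0];t=(p-mu)@v
print('bar',len(p),mu,v,mu+v*t.min(),mu+v*t.max())
goto([.4159,.259,.15],-73.7)
E
```

```text
pin tip (array([ 0.6283, -0.3029,  0.0882]), np.float64(0.0023744357112282684))
jar [0.2359 0.3747 0.3892] [0.4935 1.059  0.7681]
adapt [0.1936 0.5247 0.3892] [0.4089 1.059  0.7681]
adapt [0.7786 0.3895 0.6959] [1.1813 0.8144 1.3816]
brown [0.1819 0.5846 0.3856] [0.3855 1.059  0.7681]
bar 146 [0.5011 0.0078 0.1128] [-0.1797  0.9836 -0.0151] [ 0.5137 -0.0613  0.1139] [0.4914 0.0608 0.112 ]
turn [-0.03  0.02 73.7 ] shift [ 258.9 -208.9  106.2] tcp [0.6248 0.0001 0.2561]
```

>>> move_arm(rows=[[0, 0, 74, 259, -209, 80, 0], [0, 0, 74, 259, -209, 80, 0], [0, 0, 74, 259, -209, 80, 0], [0, 0, 74, 259, -209, 80, 0], [0, 0, 74, 259, -209, 80, 0], [0, 0, 74, 259, -209, 80, 0], [0, 0, 74, 259, -209, 80, 0], [0, 0, 74, 259, -209, 106, 0], [0, 0, 74, 259, -209, 106, 0], [0, 0, 74, 259, -209, 106, 0], [0, 0, 74, 259, -209, 106, 0], [0, 0, 74, 259, -209, 106, 0]])

```text
t: 1.35
tcp_pos: [0.4156, 0.2596, 0.1501]
tool_rot: [0.99, 0.139, -0.0, 0.0]
force: [0.8, -0.0, 0.2]
finger_gap: 1.0
gripper_force: 0.0
```

```bash
python3 - <<'E'
from h import *
np.set_printoptions(precision=4,suppress=True)
s=snap('wrist');save(s,'w1.png')
for st,c,m in blobs(s,[0,170,80],[7,255,255],150):
    cs,hi=cv2.findContours(m.astype(np.uint8),cv2.RETR_CCOMP,cv2.CHAIN_APPROX_NONE)
    for x,hh in zip(cs,hi[0]):
        if hh[3]>=0:
            M=cv2.moments(x)
            if M['m00']>20:
                p=(M['m10']/M['m00'],M['m01']/M['m00']);print(st,'inner',M['m00'],p,onz(s,*p,.006))
d=snap('scene');b=snap('side')
for n,im,bx in(('jar',b,(392,190,412,224)),('adapt',b,(374,258,394,282)),('brown',b,(354,308,402,330))):
    c=cloud(im)[bx[1]:bx[3],bx[0]:bx[2]].reshape(-1,3);c=c[(c[:,2]>(.012 if n!='brown' else .004))&(c[:,2]<.1)];print(n,(c.min(0)+c.max(0))/2,c.max(0)-c.min(0))
c=cloud(d);h=cv2.cvtColor(d['img'],cv2.COLOR_RGB2HSV)
m=(h[...,2]<75)&(c[...,2]>.1)&(c[...,2]<.125)&(abs(c[...,0]-.5)<.05)&(abs(c[...,1])<.09)
p=c[m];mu=p.mean(0);v=np.linalg.svd(p-mu)[2][0];t=(p-mu)@v
print('bar scene',len(p),mu,v,mu+v*t.min(),mu+v*t.max())
goto([.4159,.259,.15],-73.7)
E
```

```text
[  87   44  114  110 4228] inner 705.5 (165.49775572879753, 118.23127805339001) [0.4573 0.3691 0.006 ]
[  87   44  114  110 4228] inner 839.0 (113.17500993245928, 72.0) [0.4743 0.4022 0.006 ]
[ 272   97   98  163 7478] inner 1164.0 (321.6146907216495, 230.24441580756013) [0.4163 0.2616 0.006 ]
[ 272   97   98  163 7478] inner 1317.5 (320.75091714104997, 147.38001265022137) [0.4663 0.2763 0.006 ]
jar [ 0.4682 -0.2831  0.0514] [0.0494 0.053  0.0778]
adapt [0.392  0.0075 0.0245] [0.0314 0.0327 0.0243]
brown [0.331  0.167  0.0081] [0.1084 0.1069 0.0081]
bar scene 115 [ 0.5089 -0.0035  0.1109] [-0.1785  0.9839  0.0069] [ 0.5199 -0.064   0.1105] [0.4976 0.0591 0.1113]
turn [-0.   -0.05 -0.23] shift [-0.5 -0.1  0.6] tcp [0.4164 0.259  0.1506]
```

View pics/w1.png

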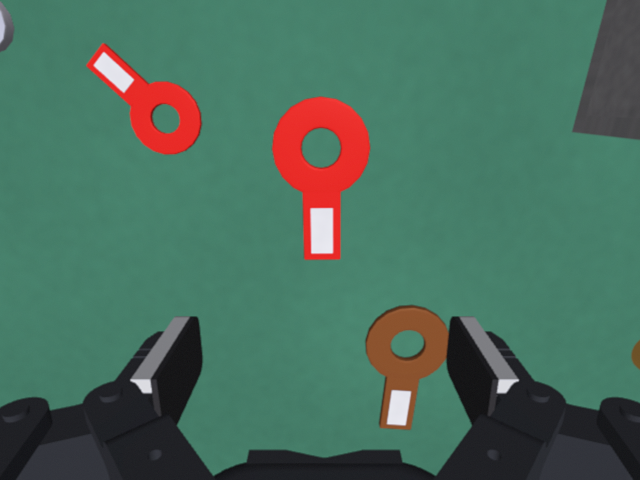

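The wrist view shows the meant red tag upright in the picture, with its hole at (321,147) and its label at (322,230). The small red one is at (165,118), and the brown one at (408,344) is clear of the fingers' path.

>>> move_arm(rows=[[0, 0, 0, 0, -1.5, 40, 0.45], [0, 0, 0, 0, -1.5, 75, 0.45], [0, 0, 0, 0, -1.5, 100, 0.45], [0, 0, 0, 0, -1.5, 112, 0.45], [0, 0, 0, 0, -1.5, 116, 0.45], [0, 0, 0, 0, -1.5, 120, 0.45], [0, 0, 0, 0, -1.5, 120, 0.45]], squeeze=40)

```text
t: 2.08
tcp_pos: [0.4161, 0.2604, 0.0303]
tool_rot: [0.99, 0.139, 0.0, -0.0]
force: [-1.0, 0.3, -0.2]
finger_gap: 0.546
gripper_force: 0.0
```

```bash
python3 - <<'E'
from h import *
s=snap('wrist');save(s,'w2.png');r=readout.sense();print(r['tcp_pos'],r['force'],r['finger_gap'])
E
```

```text
[0.41626399 0.26050167 0.03086321] [ 0.45436621  0.28018515 -0.20206928] 0.5469855098896355
```

View pics/w2.png

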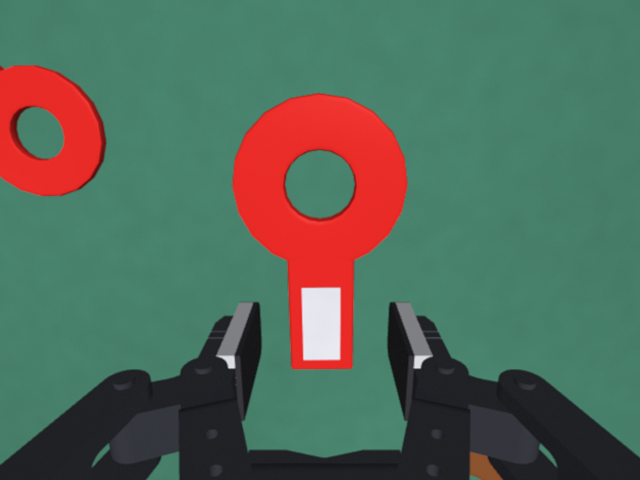

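The tag's tail lies centred between the fingers, with the label at (321,324). Next I close nearly onto it and lower gently.

>>> move_arm(rows=[[0, 0, 0, 0, 0, 0, 0.65], [0, 0, 0, 0, 0, 0, 0.65], [0, 0, 0, 0, 0, 2, 0.65], [0, 0, 0, 0, 0, 4, 0.65], [0, 0, 0, 0, 0, 4, 0.65]])

```text
t: 2.55
tcp_pos: [0.4155, 0.2605, 0.0263]
tool_rot: [0.99, 0.139, 0.0, -0.0]
force: [0.0, 0.9, -0.1]
finger_gap: 0.351
gripper_force: 0.0
```

```bash
python3 - <<'E'
from h import *
r=readout.sense();print(r['tcp_pos'],r['force'],r['finger_gap'])
s=snap('wrist');c=cloud(s);h=s['img'].astype(int)
# lowest points on fingers: non-green, non-red, z<0.05 near the tail sides
p=c.reshape(-1,3);col=h.reshape(-1,3);g=(col.max(1)-col.min(1)<25)&(np.hypot(p[:,0]-.416,p[:,1]-.2605)<.05)&(p[:,2]<.1)
v=np.nonzero(g)[0]//640
q=p[g&(np.arange(len(p))//640>280)];u=np.abs((q-[.4163,.2605,0])@np.array([.28,-.96,0]));print(len(q),np.sort(q[u>.013][:,2])[:20].round(4))
E
```

```text
[0.41554309 0.26050022 0.02633491] [ 0.03309242  0.92224209 -0.11752466] 0.3514814130058706
48567 [-0.0028 -0.0021 -0.002  -0.002  -0.002  -0.0017 -0.0017 -0.0017 -0.0017
 -0.0016 -0.0016 -0.0016 -0.0015 -0.0015 -0.0015 -0.0015 -0.0015 -0.0014
 -0.0014 -0.0013]
```

>>> move_arm(rows=[[0, 0, 0, 0, 0, 1, 0.65], [0, 0, 0, 0, 0, 2, 0.65], [0, 0, 0, 0, 0, 2, 0.65]])

```text
t: 2.85
tcp_pos: [0.4156, 0.2605, 0.0246]
tool_rot: [0.99, 0.139, 0.0, -0.0]
force: [-0.5, 0.2, 4.4]
finger_gap: 0.352
gripper_force: 2.1
```

>>> move_arm(rows=[[0, 0, 0, 0, 0, -0.5, 0.65], [0, 0, 0, 0, 0, -1, 0.8], [0, 0, 0, 0, 0, -1, 0.9], [0, 0, 0, 0, 0, -1.5, 0.9], [0, 0, 0, 0, 0, -1.5, 0.9], [0, 0, 0, 0, 0, -1.5, 0.9]], squeeze=50)

```text
t: 3.35
tcp_pos: [0.4155, 0.2604, 0.0256]
tool_rot: [0.99, 0.139, -0.0, 0.0]
force: [0.8, 0.6, -0.5]
finger_gap: 0.257
gripper_force: 48.9
```

>>> move_arm(rows=[[0, 0, 0, 0, 0, -10, 0.9], [0, 0, 0, 0, 0, -35, 0.9], [0, 0, 0, 0, 0, -70, 0.9], [0, 0, 0, 0, 0, -110, 0.9], [0, 0, 0, 0, 0, -150, 0.9], [0, 0, 0, 0, 0, -180, 0.9], [0, 0, 0, 0, 0, -200, 0.9], [0, 0, 0, 0, 0, -210, 0.9], [0, 0, 0, 0, 0, -210, 0.9]])

```text
t: 4.1
tcp_pos: [0.4167, 0.2609, 0.2391]
tool_rot: [0.99, 0.139, 0.003, -0.001]
force: [0.5, 0.7, -1.4]
finger_gap: 0.259
gripper_force: 49.1
```

```bash
cat > hole.py <<'E'
from h import *
np.set_printoptions(precision=4,suppress=True)
r=readout.sense();T=np.array(r['tcp_pos']);q=R.from_quat(r['tool_rot']);s=snap('wrist')
st,c,m=max(blobs(s,[0,150,60],[8,255,255],500),key=lambda b:b[0][4])
C=cloud(s)[cv2.erode(m.astype(np.uint8),np.ones((5,5)))>0]
L=q.inv().apply(C-T)*1000
A=np.c_[L[:,:2],np.ones(len(L))];k=np.linalg.lstsq(A,L[:,2],rcond=None)[0]
print('tag plane in tool: slope x,y deg',np.degrees(np.arctan(k[:2])),'z0',k[2],'gap',r['finger_gap'],r['gripper_force'])
cs,hi=cv2.findContours(m.astype(np.uint8),cv2.RETR_CCOMP,cv2.CHAIN_APPROX_NONE)
for x,hh in zip(cs,hi[0]):
    M=cv2.moments(x)
    if hh[3]>=0 and M['m00']>100:
        p=(M['m10']/M['m00'],M['m01']/M['m00']);c0,d=ray(s,*p);l0=q.inv().apply(c0-T)*1000;ld=q.inv().apply(d)
        a=(k[0]*l0[0]+k[1]*l0[1]+k[2]-l0[2])/(ld[2]-k[0]*ld[0]-k[1]*ld[1]);P=l0+a*ld
        print('hole/label in tool mm',P,'world',T+q.apply(P/1000),p,M['m00'])
E
python3 hole.py
```

```text
tag plane in tool: slope x,y deg [-1.6743 -0.1674] z0 21.42668642795833 gap 0.25873237984492514 49.0524297952652
hole/label in tool mm [ 0.2765 -0.2522 21.4193] world [0.417  0.2613 0.2177] (323.75863919295983, 328.117729126422) 3106.0
hole/label in tool mm [53.5656 -0.788  19.8632] world [0.4681 0.2765 0.2196] (321.96356636271526, 184.37511651469097) 4112.5
```

```bash
python3 -c "
from h import *
goto([.5773,-.318,.24],-73.7)"
```

```text
turn [-0.01 -0.2  -0.29] shift [ -4.3 600.7  -2.7] tcp [0.4158 0.2606 0.2374]
```

>>> move_arm(rows=[[0, 0, 0, 0, 12, -3, 0.9], [0, 0, 0, 0, 36, -3, 0.9], [0, 0, 0, 0, 70, -3, 0.9], [0, 0, 0, -1, 108, -3, 0.9], [0, 0, 0, -1, 146, -3, 0.9], [0, 0, 0, -1, 184, -3, 0.9], [0, 0, 0, -2, 222, -3, 0.9], [0, 0, 0, -2, 260, -3, 0.9], [0, 0, 0, -2, 298, -3, 0.9], [0, 0, 0, -2, 336, -3, 0.9], [0, 0, 0, -3, 374, -3, 0.9], [0, 0, 0, -3, 412, -3, 0.9]])

```text
t: 5.15
tcp_pos: [0.5252, -0.1379, 0.2371]
tool_rot: [0.99, 0.139, -0.002, -0.001]
force: [1.0, 0.6, -0.2]
finger_gap: 0.26
gripper_force: 49.1
```

>>> move_arm(rows=[[0, 0, 0, 0, 38, 0, 0.9], [0, 0, 0, -1, 76, 0, 0.9], [0, 0, 0, -1, 112, 10, 0.9], [0, 0, 0, -1, 145, 25, 0.9], [0, 0, 0, -1, 170, 45, 0.9], [0, 0, 0, -1, 184, 60, 0.9], [0, 0, 0, -1, 188, 72, 0.9], [0, 0, 0, -1, 188, 75, 0.9], [0, 0, 0, -1, 188, 75, 0.9]])

```text
t: 5.9
tcp_pos: [0.5755, -0.3156, 0.1614]
tool_rot: [0.99, 0.139, -0.002, -0.002]
force: [-0.3, 0.7, -0.1]
finger_gap: 0.261
gripper_force: 49.1
```

```bash
python3 hole.py; python3 - <<'E'
from h import *
s=snap('wrist');save(s,'w3.png');print(readout.sense()['tcp_pos'])
E
```

```text
tag plane in tool: slope x,y deg [-1.5789 -0.1698] z0 21.400544140228057 gap 0.2607134918427995 49.06003296375275
hole/label in tool mm [ 0.3591 -0.2512 21.3914] world [ 0.5757 -0.3152  0.14  ] (323.6787849410244, 327.8882964399203) 3094.5
hole/label in tool mm [53.5915 -0.7535 19.9256] world [ 0.6268 -0.3     0.1413] (321.97782055909835, 184.2108450647736) 4155.5
[ 0.57690927 -0.31584932  0.16391656]
```

View pics/w3.png

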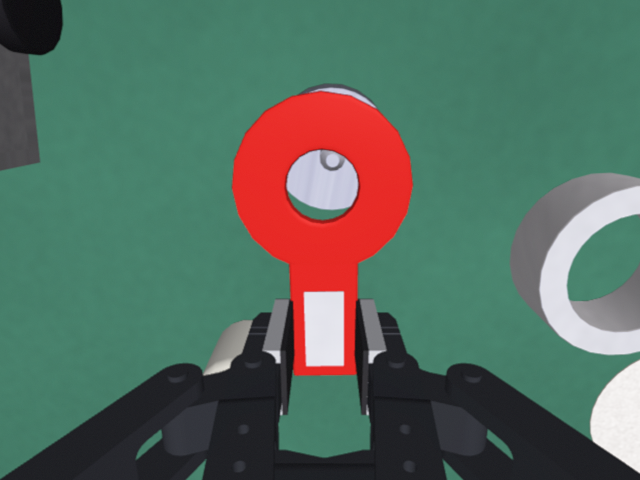

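The pin tip is visible through the tag's hole at (333,159). The hole's centre is at (322,184).

```bash
python3 - <<'E'
from h import *
np.set_printoptions(precision=4,suppress=True)
s=snap('wrist');r=readout.sense();T=np.array(r['tcp_pos']);q=R.from_quat(r['tool_rot'])
print('pin',onz(s,333,159,.088),cloud(s)[157:162,331:336].reshape(-1,3).mean(0))
print('tcp',T)
P=onz(s,333,159,.088);L=q.inv().apply(P-T)*1000;print('pin in tool',L)
g=s['img'][135:215,285:360];
E
```

```text
pin [ 0.6306 -0.3044  0.088 ] [ 0.6314 -0.3041  0.0946]
tcp [ 0.5773 -0.3161  0.1646]
pin in tool [54.416   3.508  76.6362]
```

>>> move_arm(rows=[[0, 0, 0, 0.5, 2, 8, 0.9], [0, 0, 0, 1, 4, 20, 0.9], [0, 0, 0, 1, 4, 32, 0.9], [0, 0, 0, 1, 4, 40, 0.9], [0, 0, 0, 1, 4, 40, 0.9], [0, 0, 0, 1, 4, 40, 0.9]])

```text
t: 6.55
tcp_pos: [0.5785, -0.3204, 0.1224]
tool_rot: [0.99, 0.139, -0.001, -0.001]
force: [0.5, 0.3, 0.1]
finger_gap: 0.261
gripper_force: 49.1
```

```bash
python3 hole.py; python3 - <<'E'
from h import *
np.set_printoptions(precision=4,suppress=True)
s=snap('wrist');r=readout.sense();T=np.array(r['tcp_pos']);q=R.from_quat(r['tool_rot']);print(T)
g=cv2.cvtColor(s['img'],cv2.COLOR_RGB2GRAY)[140:230,280:365]
c=cloud(s)
zz=c[140:230,280:365,2];v,u=np.nonzero((zz>.07)&(zz<.1));print(len(u),'pin px',u.mean()+280,v.mean()+140,'top rows',v.min()+140)
cv2.imwrite('pics/w4.png',cv2.resize(s['img'][130:240,270:375,::-1],None,fx=5,fy=5,interpolation=cv2.INTER_CUBIC))
E
```

```text
tag plane in tool: slope x,y deg [-2.0366 -0.1722] z0 21.680168384831717 gap 0.26074936673553195 49.060065150260925
hole/label in tool mm [ 0.2064 -0.2691 21.6736] world [ 0.5786 -0.3201  0.1008] (323.6781943546649, 327.895873734109) 3094.0
hole/label in tool mm [53.5229 -0.7835 19.7792] world [ 0.6297 -0.3049  0.1026] (321.93973320628874, 184.51715102429728) 4198.0
[ 0.5793 -0.3211  0.1238]
956 pin px 318.95188284518827 176.15376569037656 top rows 149
```

View pics/w4.png

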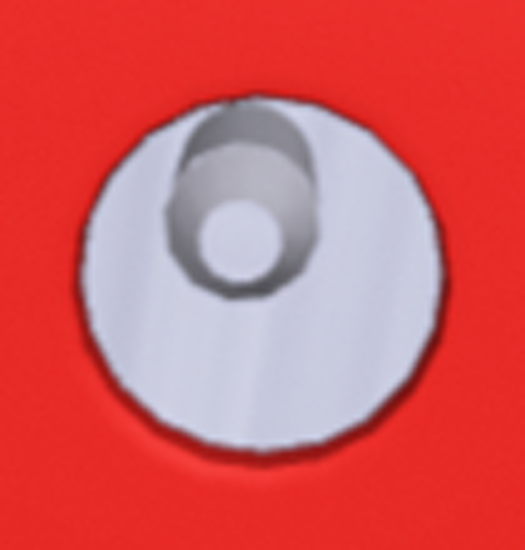

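The pin tip's centre shows at (318,178) in the full picture, against the hole's centre at (322,184.5).

```bash
python3 - <<'E'
from h import *
s=snap('wrist');r=readout.sense();T=np.array(r['tcp_pos']);q=R.from_quat(r['tool_rot']);print(T)
print('pin in tool',q.inv().apply(onz(s,318,178.4,.088)-T)*1000, onz(s,318,178.4,.088))
E
```

```text
[ 0.57945127 -0.32119786  0.12413442]
pin in tool [52.70205979 -2.43373227 36.15673684] [ 0.62946403 -0.30435249  0.088     ]
```

>>> move_arm(rows=[[0, 0, 0, -0.8, -1.6, 0, 0.9], [0, 0, 0, -0.8, -1.6, 6, 0.9], [0, 0, 0, -0.8, -1.6, 12, 0.9], [0, 0, 0, -0.8, -1.6, 20, 0.9], [0, 0, 0, -0.8, -1.6, 28, 0.9], [0, 0, 0, -0.8, -1.6, 36, 0.9], [0, 0, 0, -0.8, -1.6, 43, 0.9], [0, 0, 0, -0.8, -1.6, 43, 0.9]])

```text
t: 7.37
tcp_pos: [0.5769, -0.3188, 0.0784]
tool_rot: [0.99, 0.139, -0.001, -0.001]
force: [0.3, 0.5, 0.2]
finger_gap: 0.258
gripper_force: 49.1
```

```bash
python3 hole.py; python3 -c "
from h import *
r=readout.sense();print(r['tcp_pos'],r['force'])"
```

```text
tag plane in tool: slope x,y deg [-1.8086 -0.1535] z0 21.55926519138999 gap 0.257501678953549 49.05944108963013
hole/label in tool mm [ 0.2473 -0.2916 21.5522] world [ 0.577  -0.3184  0.0569] (323.664944570014, 327.9203530298138) 3097.0
hole/label in tool mm [53.4821 -0.8055 19.8727] world [ 0.628  -0.3033  0.0584] (321.93296886142144, 184.52567149988116) 4207.0
[ 0.57726349 -0.3191177   0.07928373] [-0.09159085  0.80396642  0.02406656]
```

>>> move_arm(rows=[[0, 0, 0, 0, 0, 1, 0.9], [0, 0, 0, 0, 0, 2, 0.9], [0, 0, 0, 0, 0, 2.5, 0.9], [0, 0, 0, 0, 0, 2.5, 0.9]])

```text
t: 7.75
tcp_pos: [0.5781, -0.3198, 0.0786]
tool_rot: [0.99, 0.139, 0.0, 0.0]
force: [-0.4, -0.0, -0.5]
finger_gap: 0.26
gripper_force: 49.1
```

>>> move_arm(rows=[[0, 0, 0, 0, 0, 0.8, 0.9], [0, 0, 0, 0, 0, 1.5, 0.9], [0, 0, 0, 0, 0, 1.5, 0.9], [0, 0, 0, 0, 0, 1.5, 0.9]])

```text
t: 8.08
tcp_pos: [0.5779, -0.3196, 0.0768]
tool_rot: [0.99, 0.139, -0.0, -0.0]
force: [0.1, 0.0, -0.1]
finger_gap: 0.257
gripper_force: 49.1
```

>>> move_arm(rows=[[0, 0, 0, 0, 0, 0.7, 0.9], [0, 0, 0, 0, 0, 0.7, 0.6], [0, 0, 0, 0, 0, 0.7, 0.45], [0, 0, 0, 0, 0, 0.7, 0.4], [0, 0, 0, 0, 0, 0.7, 0.4], [0, 0, 0, 0, 0, -10, 0.4], [0, 0, 0, 0, 0, -30, 0.4], [0, 0, 0, 0, 0, -65, 0.4], [0, 0, 0, 0, 0, -100, 0.4], [0, 0, 0, 0, 0, -130, 0.4], [0, 0, 0, 0, 0, -140, 0.4]])

```text
t: 9.0
tcp_pos: [0.5802, -0.3213, 0.2234]
tool_rot: [0.99, 0.139, 0.004, 0.004]
force: [0.5, -0.3, 0.6]
finger_gap: 0.599
gripper_force: 0.0
```

```bash
python3 - <<'E'
from h import *
np.set_printoptions(precision=4,suppress=True)
for n in('side','wrist'):
    s=snap(n);c=cloud(s)
    for st,ce,m in blobs(s,[0,150,60],[8,255,255],60):
        p=c[cv2.erode(m.astype(np.uint8),np.ones((3,3)))>0]
        if len(p)<10: continue
        p=p[abs(p[:,2])<.2]
        A=np.c_[p[:,:2]-p[:,:2].mean(0),np.ones(len(p))];k=np.linalg.lstsq(A,p[:,2],rcond=None)[0]
        print(n,st,p.mean(0),'z',np.percentile(p[:,2],[5,50,95]),'slope deg',np.degrees(np.arctan(k[:2])))
    if n=='wrist':save(s,'w5.png')
r=readout.sense();print(r['tcp_pos'],r['q'])
E
```

```text
side [346 185  33   9 143] [ 0.62   -0.2988  0.0584] z [0.0555 0.0583 0.0614] slope deg [-0.8475  1.8318]
side [257 345  34  20 266] [0.4548 0.3735 0.0061] z [0.0037 0.0061 0.0084] slope deg [-1.3779  0.6079]
wrist [ 273  103   88  149 6255] [ 0.6223 -0.3059  0.055 ] z [0.0538 0.055  0.0562] slope deg [ 0.0429 -0.0573]
[ 0.5793 -0.3206  0.2205] [-0.6739  0.6138  1.3731  0.      1.1477  0.6175]
```

View pics/w5.png

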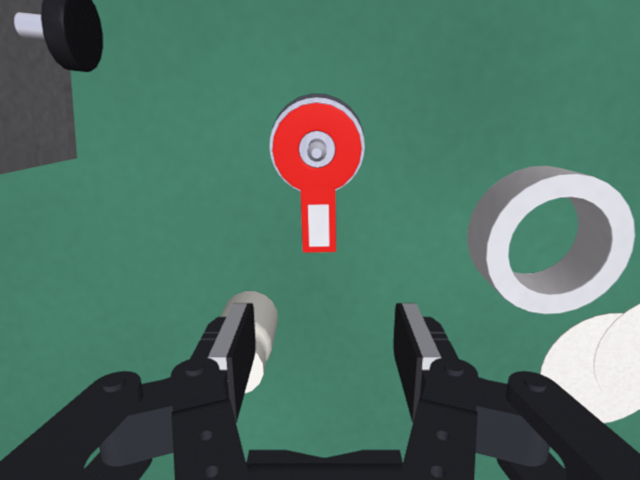

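The tag lies flat on the shoulder: its top is at z ≈ 0.055 m with no slope, and the pin shows through the hole at (317,149). Now the guard.

```bash
python3 -c "
from h import *
goto([.5055,-.0015,.22],10.3)"
```

```text
turn [ 4.400e-01  5.000e-02 -8.429e+01] shift [  17.1 -327.1   -1.3] tcp [ 0.5793 -0.3206  0.2205]
```

>>> move_arm(rows=[[0, 0, -7, 0, -10, -2, 0.65], [0, 0, -14, 0, -40, -2, 0.65], [0, 0, -21, 2, -75, -2, 0.65], [0, 0, -28, 4, -110, -2, 0.65], [0, 0, -35, 6, -145, -2, 0.65], [0, 0, -42, 8, -180, -2, 0.65], [0, 0, -49, 10, -215, -2, 0.65], [0, 0, -56, 12, -250, -2, 0.65], [0, 0, -63, 14, -280, -2, 0.65], [0, 0, -70, 16, -305, -2, 0.65], [0, 0, -77, 17, -322, -2, 0.65], [0, 0, -84, 17, -327, -2, 0.65]])

```text
t: 10.1
tcp_pos: [0.5012, 0.0025, 0.2169]
tool_rot: [0.639, 0.769, -0.001, -0.003]
force: [0.9, -0.8, 0.6]
finger_gap: 0.351
gripper_force: 0.0
```

>>> move_arm(rows=[[0, 0, 0, 0, 0, 0, 0.65], [0, 0, 0, 0, 0, 0, 0.65], [0, 0, 0, 0, 0, 0, 0.65]])

```text
t: 10.35
tcp_pos: [0.5039, -0.001, 0.2179]
tool_rot: [0.644, 0.765, -0.0, -0.001]
force: [-0.4, -0.3, -0.5]
finger_gap: 0.348
gripper_force: 0.0
```

```bash
python3 - <<'E'
from h import *
np.set_printoptions(precision=4,suppress=True)
r=readout.sense();print(r['tcp_pos'],r['finger_gap'])
s=snap('wrist');save(s,'w6.png');c=cloud(s);h=cv2.cvtColor(s['img'],cv2.COLOR_RGB2HSV)
m=(h[...,2]<75)&(c[...,2]>.1)&(c[...,2]<.122)&(abs(c[...,0]-.505)<.05)&(abs(c[...,1])<.09)
m=cv2.morphologyEx(m.astype(np.uint8),cv2.MORPH_OPEN,np.ones((5,5)))
rc=cv2.minAreaRect(cv2.findNonZero(m));print(m.sum(),rc)
p=c[m>0];mu=p.mean(0);v=np.linalg.svd(p-mu)[2][0];t=(p-mu)@v
top=p[p[:,2]>p[:,2].max()-.006]
print('bar',mu,v,'ends',mu+v*np.percentile(t,.5),mu+v*np.percentile(t,99.5),'ztop',np.percentile(p[:,2],[50,95,99]))
E
```

```text
[ 0.5039 -0.001   0.2179] 0.3481660660670501
4965 ((325.5, 245.0), (212.0, 25.0), 90.0)
bar [0.5053 0.0024 0.1107] [ 0.1813 -0.9834  0.0017] ends [0.495  0.0582 0.1106] [ 0.5173 -0.0628  0.1108] ztop [0.111  0.1126 0.113 ]
```

View pics/w6.png

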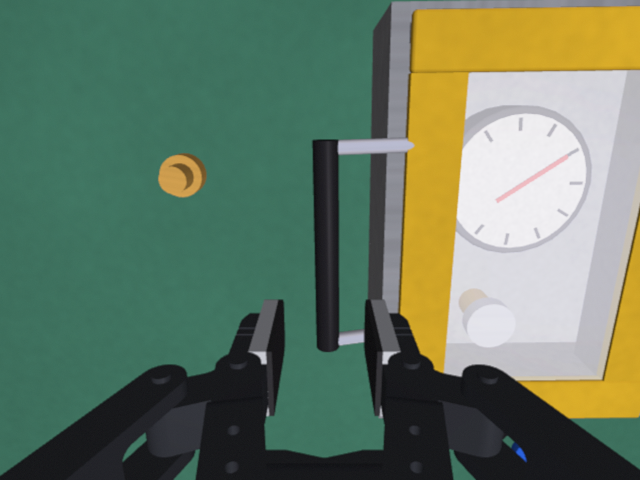

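The wrist view shows the bar at (326,245), parallel to the finger faces and nearly centred between them. The adaptor is at (182,176), out of the way.

```bash
python3 -c "
from h import *
goto([.5062,-.0020,.114],10.45)"
```

```text
turn [-0.06 -0.02 -0.62] shift [ -1.1   2.1 104.1] tcp [ 0.5041 -0.0013  0.2181]
```

>>> move_arm(rows=[[0, 0, -0.6, -1, 2, 25, 0.65], [0, 0, -0.6, -1, 2, 55, 0.65], [0, 0, -0.6, -1, 2, 80, 0.65], [0, 0, -0.6, -1, 2, 95, 0.65], [0, 0, -0.6, -1, 2, 102, 0.65], [0, 0, -0.6, -1, 2, 104, 0.65], [0, 0, -0.6, -1, 2, 104, 0.65]])

```text
t: 10.98
tcp_pos: [0.5065, -0.0018, 0.1146]
tool_rot: [0.639, 0.769, -0.0, -0.0]
force: [-0.4, 0.3, -0.1]
finger_gap: 0.347
gripper_force: 0.0
```

>>> move_arm(rows=[[0, 0, 0, 0, 0, 0, 0.8], [0, 0, 0, 0, 0, 0, 0.95], [0, 0, 0, 0, 0, 0, 0.95], [0, 0, 0, 0, 0, 0, 0.95], [0, 0, 0, 0, 0, 0, 0.95]], squeeze=60)

```text
t: 11.4
tcp_pos: [0.5053, -0.0019, 0.1158]
tool_rot: [0.638, 0.77, -0.001, -0.0]
force: [-3.3, -4.5, 1.7]
finger_gap: 0.142
gripper_force: 58.6
```

```bash
python3 - <<'E'
from h import *
np.set_printoptions(precision=1,suppress=True)
r=readout.sense();T=np.array(r['tcp_pos']);q=R.from_quat(r['tool_rot']);print(T.round(4),q.as_matrix().round(3),r['finger_gap'],r['gripper_force'],r['force'])
a=np.radians(10.45);f=np.array([np.cos(a),np.sin(a),0]);
r0=np.hypot(210,15);p0=np.arctan2(15,210)
for th in (5,10,15,20,25,30,35,40,45,50,55,60):
    p=p0+np.radians(th);d=f*(210-r0*np.cos(p))+np.array([0,0,1])*(r0*np.sin(p)-15)
    print(th,q.inv().apply(d))
E
```

```text
[ 0.5 -0.   0.1] [[-0.2  1.  -0. ]
 [ 1.   0.2 -0. ]
 [-0.  -0.  -1. ]] 0.1420904176817328 58.57369244098663 [-3.3 -4.5  1.7]
5 [ -0.    2.1 -18.2]
10 [ -0.1   5.7 -36.2]
15 [ -0.1  10.9 -53.9]
20 [ -0.1  17.7 -71. ]
25 [ -0.2  25.8 -87.4]
30 [  -0.2   35.4 -103.1]
35 [  -0.3   46.4 -117.8]
40 [  -0.3   58.5 -131.6]
45 [  -0.4   71.8 -144.2]
50 [  -0.5   86.2 -155.7]
55 [  -0.5  101.5 -165.8]
60 [  -0.6  117.7 -174.6]
```

>>> move_arm(rows=[[0, 0, 0, 0, 0.7, -9, 0.95], [0, 0, 0, 0, 2.1, -18.2, 0.95], [0, 0, 0, 0, 3.7, -27.3, 0.95], [0, 0, 0, 0, 5.7, -36.2, 0.95], [0, 0, 0, 0, 8.1, -45.1, 0.95], [0, 0, 0, 0, 10.9, -53.9, 0.95], [0, 0, 0, 0, 14.1, -62.5, 0.95], [0, 0, 0, 0, 17.7, -71, 0.95], [0, 0, 0, 0, 17.7, -71, 0.95]])

```text
t: 12.15
tcp_pos: [0.5224, 0.0013, 0.188]
tool_rot: [0.638, 0.77, -0.002, -0.0]
force: [-5.3, -5.9, -1.6]
finger_gap: 0.136
gripper_force: 58.7
```

```bash
cat > ang.py <<'E'
from h import *
np.set_printoptions(precision=4,suppress=True)
r=readout.sense();T=np.array(r['tcp_pos']);print('tcp',T,'F',r['force'],'gap',r['finger_gap'],r['gripper_force'],'tilt',R.from_quat(r['tool_rot']).as_matrix()[:,2])
f=np.array([.9834,.1813,0]);H=np.array([.5062,-.0023,.091])+.21*f
b=T+R.from_quat(r['tool_rot']).apply([0,0,.008])-H
print('angle by bar pos',np.degrees(np.arctan2(b[2],-b@f)-np.arctan2(15,210)),'radius',np.hypot(b[2],b@f))
for n in('side','scene'):
    s=snap(n);c=cloud(s);h=cv2.cvtColor(s['img'],cv2.COLOR_RGB2HSV)
    m=cv2.inRange(h,np.array([20,120,80]),np.array([32,255,255]));m=cv2.erode(m,np.ones((3,3)))>0
    p=c[m];d=p-H;k=(abs(d@np.array([-.1813,.9834,0]))<.125)&(abs(d@f)<.2)&(p[:,2]>.08)&(p[:,2]<.3);p=d[k]
    x,z=-(p@f),p[:,2]
    for _ in range(4):
        k=np.polyfit(x,z,1);e=abs(z-np.polyval(k,x))/np.hypot(1,k[0]);g=e<max(.004,np.median(e)*2);x,z=x[g],z[g]
    u,sv,vt=np.linalg.svd(np.c_[x,z]-[x.mean(),z.mean()],full_matrices=False);v=vt[0]*np.sign(vt[0][0]);print(n,len(x),'frame angle',np.degrees(np.arctan2(v[1],v[0])),'sv',sv)
E
python3 ang.py
```

```text
tcp [0.5224 0.0013 0.188 ] F [-5.2678 -5.88   -1.6031] gap 0.13586601369432025 58.67005705833435 tilt [-0.0029 -0.0021 -1.    ]
angle by bar pos 20.609495389264 radius 0.2129287747414439
side 752 frame angle 19.699244481629776 sv [1.621 0.032]
scene 1373 frame angle 19.66646846622292 sv [2.1929 0.0768]
```

Working well: both cameras agree on 19.7°. I'll continue along the arc, with shifts relative to the 20° pose.

>>> move_arm(rows=[[0, 0, 0, 0, 3.9, -8.3, 0.95], [0, 0, 0, 0, 8.1, -16.4, 0.95], [0, 0, 0, 0, 12.8, -24.3, 0.95], [0, 0, 0, 0, 17.7, -32.1, 0.95], [0, 0, 0, 0, 23.1, -39.6, 0.95], [0, 0, 0, 0, 28.7, -46.8, 0.95], [0, 0, 0, 0, 34.6, -53.8, 0.95], [0, 0, 0, 0, 40.8, -60.6, 0.95], [0, 0, 0, 0, 47.3, -67, 0.95], [0, 0, 0, 0, 54.1, -73.2, 0.95], [0, 0, 0, 0, 54.1, -73.2, 0.95]])

```text
t: 13.17
tcp_pos: [0.5736, 0.0109, 0.2622]
tool_rot: [0.638, 0.77, -0.004, -0.002]
force: [-12.6, -6.5, 10.5]
finger_gap: 0.136
gripper_force: 58.7
```

```bash
python3 ang.py
```

```text
tcp [0.5736 0.0109 0.2622] F [-12.6236  -6.5173  10.5012] gap 0.13617419744451928 58.72855603694916 tilt [-0.0078 -0.0035 -1.    ]
angle by bar pos 45.00804252551976 radius 0.21597593580840893
side 123 frame angle 43.76569511284549 sv [0.564  0.0173]
scene 1449 frame angle 43.95088291554315 sv [2.2712 0.0762]
```

>>> move_arm(rows=[[0, 0, 0, 0, 6.5, -7, 0.95], [0, 0, 0, 0, 13.8, -13, 0.95], [0, 0, 0, 0, 21.3, -18.5, 0.95], [0, 0, 0, 0, 29, -23.4, 0.95], [0, 0, 0, 0, 37, -28, 0.95], [0, 0, 0, 0, 45, -32, 0.95], [0, 0, 0, 0, 47, -33, 0.95], [0, 0, 0, 0, 47, -33, 0.95], [0, 0, 0, 0, 47, -33, 0.95]])

```text
t: 14.02
tcp_pos: [0.6207, 0.0196, 0.2964]
tool_rot: [0.639, 0.77, -0.002, -0.0]
force: [-9.9, -4.7, 13.5]
finger_gap: 0.138
gripper_force: 59.1
```

```bash
python3 ang.py; python3 - <<'E'
from h import *
s=snap('side');save(s,'s7.png')
E
```

```text
tcp [0.6207 0.0196 0.2964] F [-9.8912 -4.6899 13.4763] gap 0.1380591365312503 59.14131224155426 tilt [-0.0032 -0.0033 -1.    ]
angle by bar pos 60.57411483863094 radius 0.21838198626037136
side 222 frame angle 60.03693392111027 sv [0.796  0.0207]
scene 1452 frame angle 59.82471580842797 sv [2.2601 0.0751]
```

View pics/s7.png

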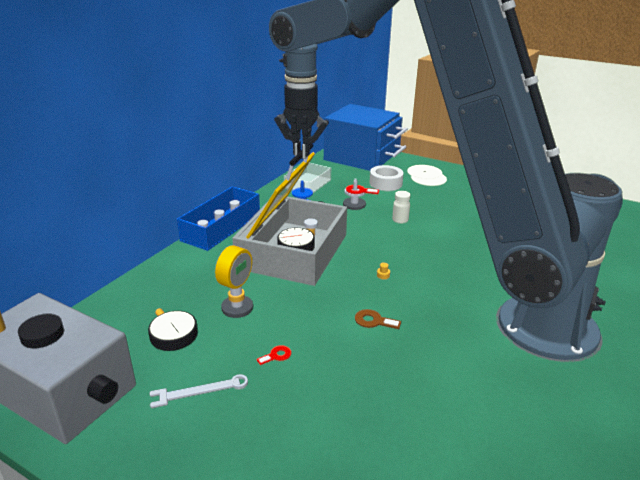

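The side view shows the guard held open with its edge at (311,155). The tag is on the post at (357,190), and the other things are undisturbed. I'll check that the hold is steady and where the bar sits in the pads.

>>> move_arm(rows=[[0, 0, 0, 0, 0, 0, 0.95], [0, 0, 0, 0, 0, 0, 0.95], [0, 0, 0, 0, 0, 0, 0.95], [0, 0, 0, 0, 0, 0, 0.95], [0, 0, 0, 0, 0, 0, 0.95], [0, 0, 0, 0, 0, 0, 0.95], [0, 0, 0, 0, 0, 0, 0.95], [0, 0, 0, 0, 0, 0, 0.95], [0, 0, 0, 0, 0, 0, 0.95], [0, 0, 0, 0, 0, 0, 0.95]], squeeze=75)

```text
t: 15.0
tcp_pos: [0.6204, 0.0196, 0.2963]
tool_rot: [0.639, 0.77, -0.002, -0.0]
force: [-9.4, -4.0, 12.5]
finger_gap: 0.127
gripper_force: 74.8
```

```bash
python3 ang.py; python3 - <<'E'
from h import *
np.set_printoptions(precision=1,suppress=True)
r=readout.sense();T=np.array(r['tcp_pos']);q=R.from_quat(r['tool_rot'])
for n in('wrist',):
    s=snap(n);c=cloud(s);L=q.inv().apply((c-T).reshape(-1,3))*1000;h=cv2.cvtColor(s['img'],cv2.COLOR_RGB2HSV).reshape(-1,3)
    m=(h[:,2]<75)&(abs(L[:,1])<12)&(L[:,0]>18)&(L[:,0]<70)&(L[:,2]>-20)&(L[:,2]<40)
    print(n,m.sum(),np.percentile(L[m],[2,50,98],axis=0))
E
```

```text
tcp [0.6204 0.0196 0.2963] F [-9.3667 -4.0497 12.5265] gap 0.1265967522835186 74.77902173995972 tilt [-0.0036 -0.0033 -1.    ]
angle by bar pos 60.50014327882534 radius 0.21844706638283923
side 221 frame angle 59.863752476795725 sv [0.7942 0.02  ]
scene 1449 frame angle 59.63795107793182 sv [2.2491 0.0745]
wrist 5549 [[19.  -5.5  9.3]
 [41.6  0.8 11.2]
 [60.9  7.2 15.8]]
```

```bash
python3 -c "
from station import order
print(order.sign_off())"
```

```text
the job is handed in; nothing more can be done
None
```

The red tag lies flat on the grey post's shoulder, and the guard was held still at about 60° (cameras read 59.6–59.9°) when I handed the job in at about 15 s; the bar had slid about 7 mm towards the fingertips on the way up, and I moved nothing else.

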